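Pack the power-supply kit caddy

TASK

Pack the amplifier's power-supply kit: set the thick capacitor, the transformer, the long heat sink and the ring choke into the kit caddy, each upright and all the way down in the pocket shaped for it (round, square, slot, and the one with the centre post for the choke). Set each part down rather than dropping it in, and leave the slim capacitor and the short heat sink where they stand.

Things in the scene. Friction and masses are not known exactly. Their poses are not given: they have to be found in the camera images.
- capacitor_centre (a point): THICK can capacitor, standing upright: black cylinder 35 mm in diameter, 50 mm tall, silver top with a cross. The point is its centre, 25 mm above its foot; z up. About 70 g. To be packed, in the round pocket.
- transformer_centre (a point): Transformer: square dark steel block, 44 x 44 mm, 40 mm tall, with a copper band over its top and sides. The point is its centre, 20 mm above its foot; x and y square to its sides, z up. About 280 g. To be packed, in the square pocket.
- heatsink_centre (a point): LONG finned aluminium heat sink, standing: 60 mm long (its x), 22 mm across the fins (its y), 40 mm tall. The point is its centre, 20 mm above its foot; z up. About 90 g. To be packed, in the slot.
- choke_centre (a point): Ring choke, lying flat: copper-wound ring, outer diameter 50 mm, hole 24 mm, 34 mm tall. The point is the centre of the ring, 17 mm above its foot; z up along the hole. About 130 g. To be packed, in the pocket with the centre post.
- slim_capacitor_centre (a point): SLIM can capacitor, a look-alike that stays where it is: black cylinder 22 mm in diameter, 40 mm tall, silver top. The point is its centre, 20 mm above its foot; z up.
- short_heatsink_centre (a point): SHORT finned aluminium heat sink, a look-alike that stays where it is: 34 mm long (its x), 22 mm across the fins (its y), 40 mm tall. The point is its centre, 20 mm above its foot; z up.
- pocket_round_floor (a point): Fixed grey pocket plate, 98 mm square, rim 15 mm above the table; one of four that fill the black-framed caddy (212 mm square, 16 mm high) two by two at 100 mm pitch, in any order. The point is the centre of the pocket's floor, 7 mm above the table, 8 mm below the rim; x, y along the plate's sides, z up. It has a plain round pocket 51 mm in diameter.
- pocket_square_floor (a point): Fixed grey pocket plate, 98 mm square, rim 15 mm above the table; one of four that fill the black-framed caddy (212 mm square, 16 mm high) two by two at 100 mm pitch, in any order. The point is the centre of the pocket's floor, 7 mm above the table, 8 mm below the rim; x, y along the plate's sides, z up. It has a square pocket 60 x 60 mm, sides along x and y.
- pocket_slot_floor (a point): Fixed grey pocket plate, 98 mm square, rim 15 mm above the table; one of four that fill the black-framed caddy (212 mm square, 16 mm high) two by two at 100 mm pitch, in any order. The point is the centre of the pocket's floor, 7 mm above the table, 8 mm below the rim; x, y along the plate's sides, z up. It has a slot-shaped pocket 76 mm long along x and 38 mm wide along y.
- pocket_post_floor (a point): Fixed grey pocket plate, 98 mm square, rim 15 mm above the table; one of four that fill the black-framed caddy (212 mm square, 16 mm high) two by two at 100 mm pitch, in any order. The point is the centre of the pocket's floor, 7 mm above the table, 8 mm below the rim; x, y along the plate's sides, z up. It has a wide round pocket 66 mm in diameter with a post at its centre, 8 mm thick and 8 mm high, that goes into the choke's hole.

How it is judged:
By the outcome, as a careful person would: the job done as asked, in the order asked, and still so for the second after the job is handed in, with the robot touching nothing.
It also fails if it takes over 112 s, if anything falls off the work surface, if the arm or the gripper's body presses on something with over 40 N, if the wrist force passes 120 N, or if a joint passes its speed limit or range.

ROBOT

A 7-joint arm with a two-finger parallel gripper is mounted at the origin on the work surface. World frame = base frame: x ahead of the robot, y to its left, z up, the work surface at z = 0. Lengths are in m, angles in rad, forces in N, time in s.
With the tool pointing down it reaches from about 0.4 to 0.875 m from the base axis. Payload 4.4 kg.
Tool frame: the origin (TCP) lies midway between the tips of the shut fingers; the grasp point (between the pads) lies behind it (env.grasp_offset is the x of the grasp point in the tool frame, in m); x points along the fingers, y is the direction in which the jaws open and shut, and the axes are right-handed (so a half turn about x gives the same grasp; the last joint's range is limited). The gripper opens to 85 mm and grips with 20 to 120 N. Pads are 22 mm wide; open, the fingers measure 114 mm over their backs; the gripper's body (76 mm by 85 mm) begins 54 mm behind the grasp point. The pads swing forward as they close: fully open they stand 13 mm farther back than shut.
Start: joints at [1.034, 0.628, 0.038, 1.517, -0.027, 0.996, -0.02], TCP at [0.295, -0.579, 0.231] pointing down, gripper open.
Joint ranges: [-3.06, 3.06], [-0.37, 2.12], [-1.25, 1.32], [0.18, 2.47], [-1.1, 4.24], [0.23, 1.98], [-2.94, 2.94]. Speed limits (rad/s): [2.57, 2.57, 3.14, 3.14, 3.14, 3.14, 3.14].

INTERFACE

Orientations are given as a unit quaternion [w, x, y, z].
In Python, from cell import env gives the robot as it stands.
- The arm moves only by the tool carry_out, never from a script. Its argument "moves" is a list of rows, each a list of 7 numbers: the turn, a rotation vector about the world's x, y, z in rad, then the shift along the world's x, y, z in cm, then the closure, from -1 (fully open) to 1 (shut), so that 0 is half open. A call has 1 to 20 rows; each row shifts and turns the commanded pose from where the row before left it; what a row does not reach is not made up. A row lasts 1/10 s, in which the tool goes at most 50 mm and 8.59 degrees, less where a joint would pass 70% of its speed; a pose out of reach is approached as far as the arm can. A call with a gripper value outside its range is refused whole. The fingers move at their own pace and stop on an object; "squeeze" is the grip in N (left out, the last holds). Time passes only in rows, so rows that do not move let the fingers close. It gives the time, the measured TCP pose, the force and the opening at its end, in the units of the state.
- env.state(): the state, without advancing time (a new reading comes with each control period).
- env.capture(name): name is "scene" or "side" or "wrist"; returns the picture (480x640x3 uint8, red, green, blue); there is no depth.
- env.calibration(name): a dict with "K" (3x3 intrinsics, pixels), "k1" (the pictures are not rectified: a ray, as slopes to the right and down, at radius r is drawn at 1 + k1 r^2 times it, then the intrinsics apply), "eye" and "attitude" of the camera in the world. Camera axes: x right, y down, z forward; pixel columns grow to the right and rows downward; lengths in m; the calibration is good to about 2 mm. A picture is of the moment at which its call begins: read the wrist's pose just before it. calibration takes no time and is no camera call; for the wrist camera it gives the pose at the moment of the call.
- env.sign_off(): hands the job in, once; it reports no verdict.
The state is a dict: "time_s": time; "joint_positions": joint angles; "dq": joint speeds; "effort": joint torques, N m; "ee_pos": TCP position; "tool_rot": TCP orientation; "contact_force": force on the tool from outside, world axes, zero at the start; "ft_torque": the same for the moment, N m; "width": finger opening in m.
Only numpy, scipy, OpenCV 4.12 (cv2) and the standard library are available. Lean on these libraries where they do the work, as an engineer would, in place of code of your own. Each camera call takes 0.05 s, during which the arm holds its last target.

## Working session

There is one attempt and no reset: what is moved stays moved. The work goes in short steps, Python scripts to look and compute and a tool call to move; the robot and the scene stay as the last step left them, time stands still between calls to the robot, and variables do not carry over. Pictures are saved under pics/ and viewed, and the job is handed in when it is done.

Besides the shell and the picture viewer there is one more tool, called in YAML: its name, and indented under it one key for each argument. carry_out: Moves the arm, as the interface text tells. Its arguments: {"type":"object","properties":{"moves":{"type":"array"},"squeeze":{"type":"number"}},"required":["moves"]}

```bash
mkdir -p pics; ls; python3 - <<'E'
from cell import env
import cv2
print(env.state()); print(env.grasp_offset)
for n in("scene","side","wrist"):
    print(n,env.calibration(n)); cv2.imwrite(f"pics/{n}0.png",env.capture(n)[:,:,::-1])
E
```

```text
pics
{'time_s': 0.0, 'joint_positions': array([ 1.03418966,  0.62934181,  0.03841975,  1.51838044, -0.02699924,
        0.9962666 , -0.01999881]), 'dq': array([-3.72646497e-04,  1.75654489e-04,  2.93658446e-04, -1.60419490e-04,
        5.46380355e-04,  7.27110388e-05,  8.83619148e-04]), 'effort': array([-2.34714789e-03, -5.63400006e+01,  1.22605182e+00, -1.93443722e+01,
        1.11402146e-02,  1.03978050e-02, -3.64202236e-06]), 'ee_pos': array([ 0.29459886, -0.57870937,  0.23038749]), 'tool_rot': array([-0.16428381, -0.68744397, -0.16557371,  0.68776229]), 'contact_force': array([-0.46811642,  0.11725735,  1.17572049]), 'ft_torque': array([-0.00323153,  0.04748758, -0.0246543 ]), 'width': 0.08532411547078014}
-0.0187
scene {'K': array([[576.00085242,   0.        , 331.68749096],
       [  0.        , 576.00085242, 247.03918481],
       [  0.        ,   0.        ,   1.        ]]), 'k1': 0.06279755110433932, 'eye': array([1.18624737, 0.09526661, 0.89888086]), 'attitude': array([-0.20700786,  0.60682617,  0.72653527, -0.24709563])}
side {'K': array([[444.00469447,   0.        , 316.64812938],
       [  0.        , 444.00469447, 239.25510469],
       [  0.        ,   0.        ,   1.        ]]), 'k1': -0.07802235833729712, 'eye': array([0.16757562, 0.4111903 , 0.6705123 ]), 'attitude': array([ 0.13090759, -0.3475805 ,  0.86571624, -0.33553894])}
wrist {'K': array([[400.38810184,   0.        , 321.26389738],
       [  0.        , 400.38810184, 241.10292954],
       [  0.        ,   0.        ,   1.        ]]), 'k1': 0.0287097741232989, 'eye': array([ 0.36322377, -0.54449097,  0.37294613]), 'attitude': array([ 0.1274086 ,  0.84301014, -0.51657267, -0.07907985])}
```

View pics/scene0.png

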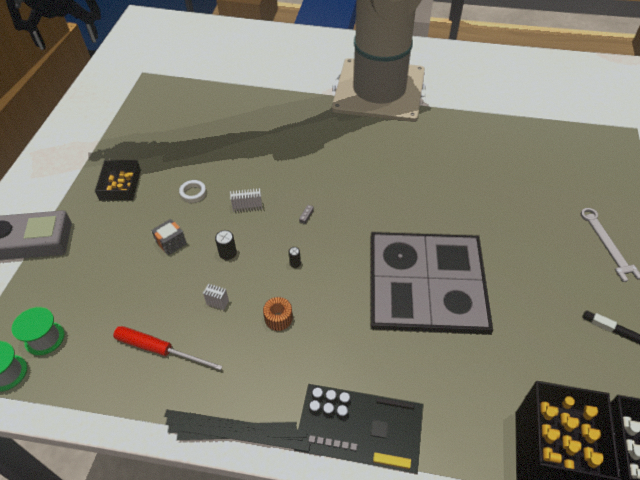

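View pics/side0.png

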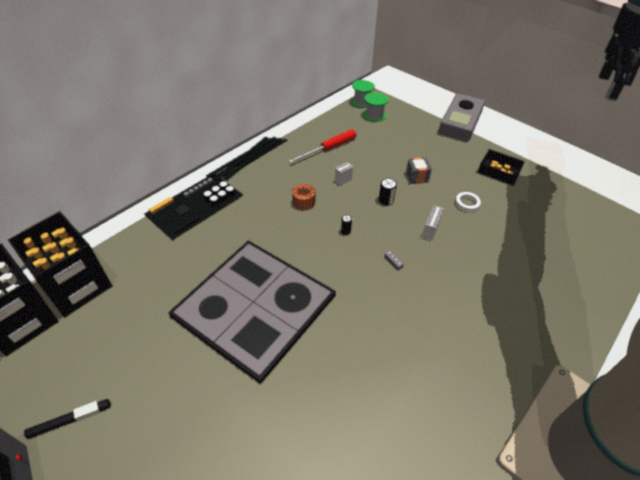

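View pics/wrist0.png

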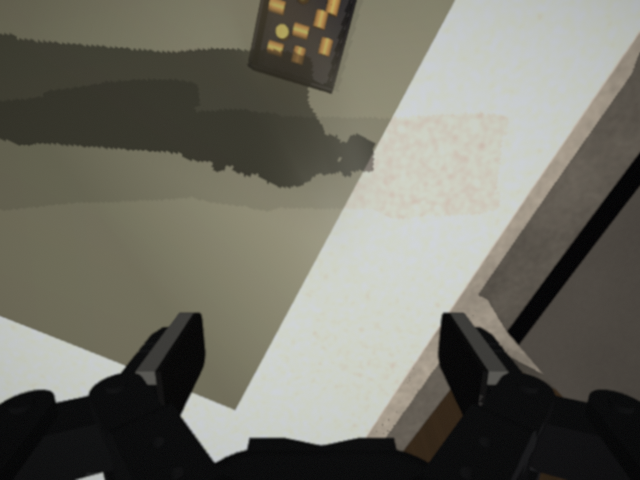

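The scene camera shows the parts at left-centre (choke 278,313; thick cap 226,245; transformer 169,237; long sink 245,200) and the caddy at (430,281). Next I'll enlarge this for measuring.

```bash
cat > h.py <<'E'
import numpy as np,cv2
from scipy.spatial.transform import Rotation as R
from cell import env
def q(a): return R.from_quat([a[1],a[2],a[3],a[0]])
def ray(c,px):
    px=np.atleast_2d(np.asarray(px,float)); K=c["K"]
    d=(px-[K[0,2],K[1,2]])/K[0,0]; u=d.copy()
    for _ in range(20): u=d/(1+c["k1"]*(u**2).sum(1,keepdims=True))
    return q(c["attitude"]).apply(np.c_[u,np.ones(len(u))])
def plane(c,px,z):
    v=ray(c,px); return c["eye"]+v*((np.atleast_1d(z)-c["eye"][2])/v[:,2])[:,None]
def proj(c,P):
    p=q(c["attitude"]).inv().apply(np.atleast_2d(P)-c["eye"]); u=p[:,:2]/p[:,2:]
    return u*(1+c["k1"]*(u**2).sum(1,keepdims=True))*c["K"][0,0]+[c["K"][0,2],c["K"][1,2]]
E
python3 - <<'E'
import cv2
s=cv2.imread("pics/scene0.png")
cv2.imwrite("pics/c1.png",cv2.resize(s[180:340,140:320],None,fx=3.7,fy=3.7,interpolation=cv2.INTER_CUBIC))
cv2.imwrite("pics/c2.png",cv2.resize(s[220:340,360:500],None,fx=5,fy=5,interpolation=cv2.INTER_CUBIC))
s=cv2.imread("pics/side0.png")
cv2.imwrite("pics/c3.png",cv2.resize(s[140:280,280:480],None,fx=4,fy=4,interpolation=cv2.INTER_CUBIC))
E
```

```text
(no output)
```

View pics/c1.png

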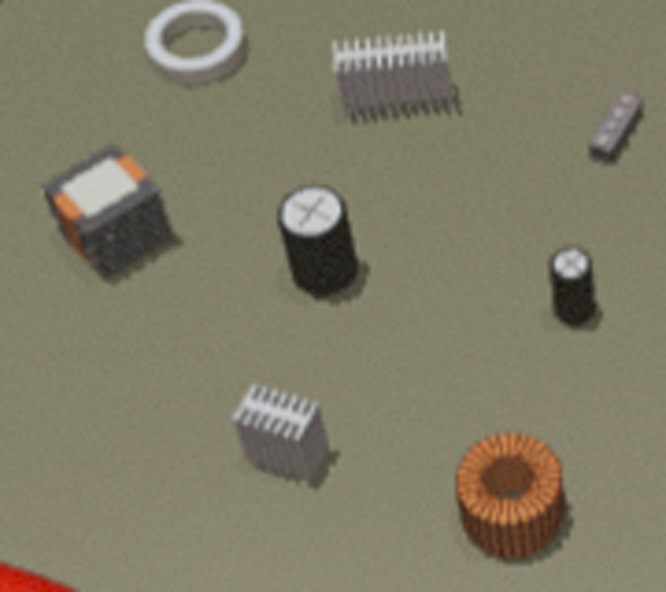

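View pics/c2.png

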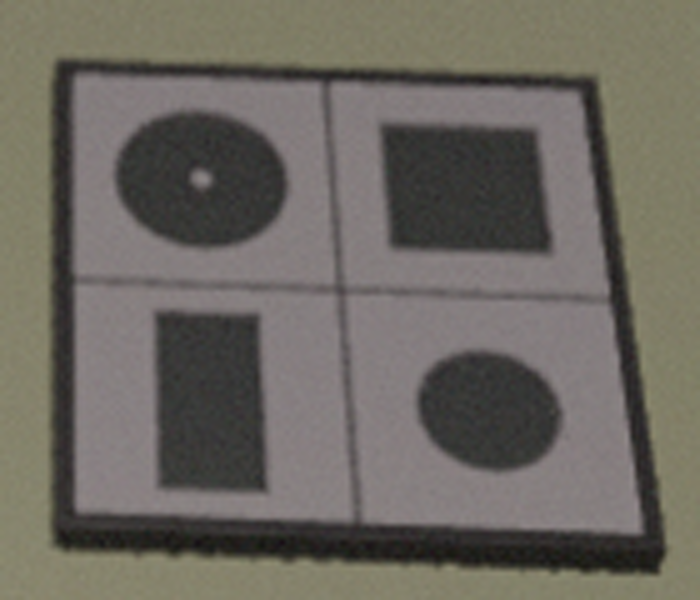

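View pics/c3.png

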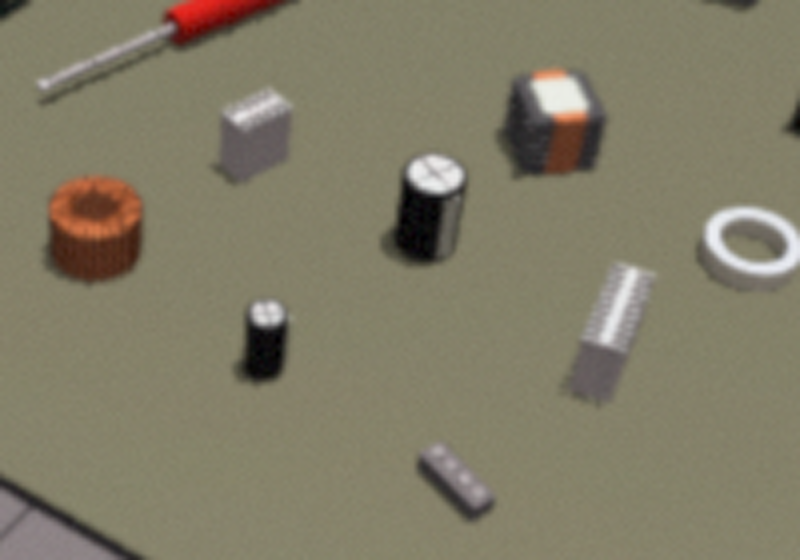

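```bash
cat > m1.py <<'E'
from h import *
c=env.calibration("scene"); s=env.calibration("side")
A=lambda p,o=(140,180),f=3.7: (np.array(p,float)+.5)/f-.5+np.array(o)
B=lambda p:A(p,(360,220),5)
S=lambda p:A(p,(280,140),4)
f=lambda P:np.round(P*1000,1).tolist()
print("rim corners",f(plane(c,B([(75,72),(585,92),(643,535),(75,515)]),.015)))
print("sq",f(plane(c,B([(382,124),(538,129),(551,253),(391,246)]),.015)))
print("slot",f(plane(c,B([(156,313),(260,315),(267,491),(158,488)]),.015)))
print("post L R T B",f(plane(c,B([(116,180),(288,182),(201,110),(203,246)]),.015)))
print("round",f(plane(c,B([(418,408),(562,412),(487,350),(493,471)]),.015)))
print("cap L R T B sc",f(plane(c,A([(278,210),(348,213),(313,185),(312,236)]),.05)))
print("cap side",f(plane(s,S([(403,174),(466,174),(435,154),(434,194)]),.05)))
print("tr top sc",f(plane(c,A([(47,189),(110,148),(159,189),(85,232)]),.04)))
print("tr top side",f(plane(s,S([(515,80),(580,70),(604,113),(522,118)]),.04)))
print("hs top sc",f(plane(c,A([(333,40),(444,33),(446,63),(336,72)]),.04)))
print("hs top side",f(plane(s,S([(621,262),(655,270),(625,352),(581,343)]),.04)))
print("choke L R T B sc",f(plane(c,A([(457,485),(562,485),(509,434),(510,523)]),.034)), f(plane(c,A([(508,477)]),.034)))
print("choke side",f(plane(s,S([(49,210),(143,210),(97,178),(95,238)]),.034)))
print("slim",f(plane(c,A([(571,263)]),.04)),f(plane(s,S([(267,313)]),.04)))
print("short",f(plane(c,A([(252,385),(319,406),(300,438),(236,416)]),.04)))
E
python3 m1.py
```

```text
rim corners [[469.0, 52.4, 15.0], [443.6, 249.6, 15.0], [639.5, 274.4, 15.0], [667.5, 79.0, 15.0]]
sq [[473.5, 173.0, 15.0], [465.3, 232.3, 15.0], [523.7, 239.2, 15.0], [531.2, 180.3, 15.0]]
slot [[577.3, 97.1, 15.0], [571.3, 134.9, 15.0], [645.7, 144.3, 15.0], [651.4, 106.4, 15.0]]
post L R T B [[518.9, 74.9, 15.0], [508.1, 139.7, 15.0], [479.1, 103.3, 15.0], [543.9, 110.9, 15.0]]
round [[601.4, 194.6, 15.0], [593.7, 245.4, 15.0], [571.8, 217.8, 15.0], [623.0, 222.2, 15.0]]
cap L R T B sc [[557.0, -241.2, 50.0], [552.5, -205.8, 50.0], [537.9, -228.6, 50.0], [570.0, -219.5, 50.0]]
cap side [[566.6, -211.6, 50.0], [542.3, -235.4, 50.0], [564.4, -237.0, 50.0], [544.8, -210.3, 50.0]]
tr top sc [[557.4, -366.0, 40.0], [525.1, -343.9, 40.0], [547.1, -309.6, 40.0], [580.8, -336.9, 40.0]]
tr top side [[577.9, -333.1, 40.0], [556.2, -367.9, 40.0], [523.8, -344.0, 40.0], [554.6, -307.3, 40.0]]
hs top sc [[429.2, -251.3, 40.0], [413.1, -192.9, 40.0], [434.6, -186.2, 40.0], [451.8, -243.0, 40.0]]
hs top side [[448.2, -246.1, 40.0], [432.0, -253.4, 40.0], [410.6, -192.4, 40.0], [430.0, -182.2, 40.0]]
choke L R T B sc [[689.7, -115.1, 34.0], [681.0, -66.4, 34.0], [657.7, -97.7, 34.0], [705.3, -85.7, 34.0]] [[681.2, -92.5, 34.0]]
choke side [[695.2, -71.9, 34.0], [658.9, -106.9, 34.0], [695.1, -108.3, 34.0], [661.9, -73.3, 34.0]]
slim [[556.2, -89.6, 40.0]] [[556.2, -89.4, 40.0]]
short [[656.0, -225.0, 40.0], [662.0, -189.8, 40.0], [681.1, -193.4, 40.0], [674.5, -227.0, 40.0]]
```

```bash
python3 - <<'E'
from h import *
s=env.state(); Rm=q(s["tool_rot"]).as_matrix(); print(s["time_s"],Rm.round(4)); print(np.degrees(np.arctan2(Rm[1,1],Rm[0,1])), np.degrees(np.arctan2(-.5787,.2946)))
E
```

```text
0.15 [[-7.000e-04  4.536e-01 -8.912e-01]
 [ 1.300e-03 -8.912e-01 -4.536e-01]
 [-1.000e+00 -1.500e-03 -0.000e+00]]
-63.02452153950213 -63.0206270608118
```

carry_out:
  moves:
    - [0, 0, 0, 2.6, 3.55, -0.8, -1]
    - [0, 0, 0, 2.6, 3.55, -0.8, -1]
    - [0, 0, 0, 2.6, 3.55, -0.8, -1]
    - [0, 0, 0, 2.6, 3.55, -0.8, -1]
    - [0, 0, 0, 2.6, 3.55, -0.8, -1]
    - [0, 0, 0, 2.6, 3.55, -0.8, -1]
    - [0, 0, 0, 2.6, 3.55, -0.8, -1]
    - [0, 0, 0, 2.6, 3.55, -0.8, -1]
    - [0, 0, 0, 2.6, 3.55, -0.8, -1]
    - [0, 0, 0, 2.6, 3.55, -0.8, -1]
    - [0, 0, 0, 0, 0, 0, -1]
    - [0, 0, 0, 0, 0, 0, -1]
  squeeze: 40

```text
time_s: 1.35
ee_pos: [0.5552, -0.2227, 0.1507]
tool_rot: [-0.166, -0.687, -0.166, 0.688]
contact_force: [0.1, 0.1, 0.4]
width: 0.0855
```

```bash
python3 - <<'E'
from h import *
print(env.calibration("wrist"),env.state()["ee_pos"])
cv2.imwrite("pics/w1.png",env.capture("wrist")[:,:,::-1])
c=env.calibration("wrist")
for P in ([.5545,-.2235,.05],[.5528,-.3385,.04],[.4312,-.2185,.04],[.681,-.091,.034]): print(proj(c,P))
E
```

```text
{'K': array([[400.38810184,   0.        , 321.26389738],
       [  0.        , 400.38810184, 241.10292954],
       [  0.        ,   0.        ,   1.        ]]), 'k1': 0.0287097741232989, 'eye': array([ 0.62370879, -0.18812664,  0.29311731]), 'attitude': array([ 0.12803123,  0.84376426, -0.51524028, -0.07872315])} [ 0.55516328 -0.22273219  0.15070513]
[[319.08094796 241.47379101]]
[[465.04873912 310.6815891 ]]
[[237.44110534 376.66853191]]
[[205.55630714 -75.16669532]]
```

View pics/w1.png

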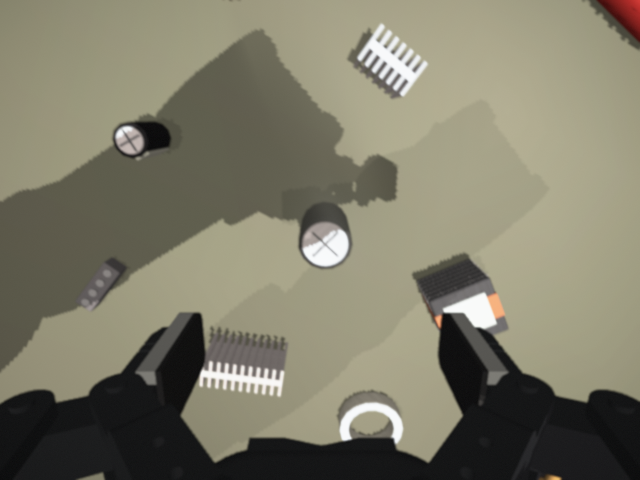

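```bash
python3 - <<'E'
from h import *
c=env.calibration("wrist")
f=lambda P:np.round(P*1000,1).tolist()
print("cap",f(plane(c,[(325,243)],.05)))
print("hs",f(plane(c,[(203,363),(286,370),(283,394),(200,385)],.04)))
print("short",f(plane(c,[(379,24),(427,63),(403,97),(357,62)],.04)))
print("slim",f(plane(c,[(129,140)],.04)))
E
```

```text
cap [[555.3, -227.3, 50.0]]
hs [[430.6, -191.5, 40.0], [452.5, -248.0, 40.0], [432.7, -255.0, 40.0], [412.2, -196.7, 40.0]]
short [[681.4, -196.9, 40.0], [676.5, -231.6, 40.0], [654.4, -228.6, 40.0], [658.7, -195.2, 40.0]]
slim [[556.9, -92.3, 40.0]]
```

carry_out:
  moves:
    - [0, 0, 0, 0, -0.3, -4, -1]
    - [0, 0, 0, 0, 0, -4, -1]
    - [0, 0, 0, 0, 0, -3, -1]
    - [0, 0, 0, 0, 0, -1.5, -1]
    - [0, 0, 0, 0, 0, -1, -1]
    - [0, 0, 0, 0, 0, 0, -1]
    - [0, 0, 0, 0, 0, 0, 1]
    - [0, 0, 0, 0, 0, 0, 1]
    - [0, 0, 0, 0, 0, 0, 1]
    - [0, 0, 0, 0, 0, 0, 1]
    - [0, 0, 0, 0, 0, 0, 1]
    - [0, 0, 0, 0, 0, 0, 1]
    - [0, 0, 0, 0, 0, 0, 1]
    - [0, 0, 0, 0, 0, 0, 1]
  squeeze: 35

```text
time_s: 2.8
ee_pos: [0.5555, -0.2274, 0.0174]
tool_rot: [0.165, 0.688, 0.165, -0.687]
contact_force: [-1.1, 0.2, 7.0]
width: 0.0339
```

```bash
python3 - <<'E'
from h import *
cv2.imwrite("pics/w2.png",env.capture("wrist")[:,:,::-1]); cv2.imwrite("pics/s2.png",cv2.resize(env.capture("side")[100:260,280:480,::-1],None,fx=4,fy=3.7,interpolation=cv2.INTER_CUBIC))
s=env.state();print(s["width"],s["ee_pos"],s["time_s"])
E
```

```text
0.034054569459222056 [ 0.55549135 -0.22745227  0.01742857] 2.9
```

View pics/w2.png

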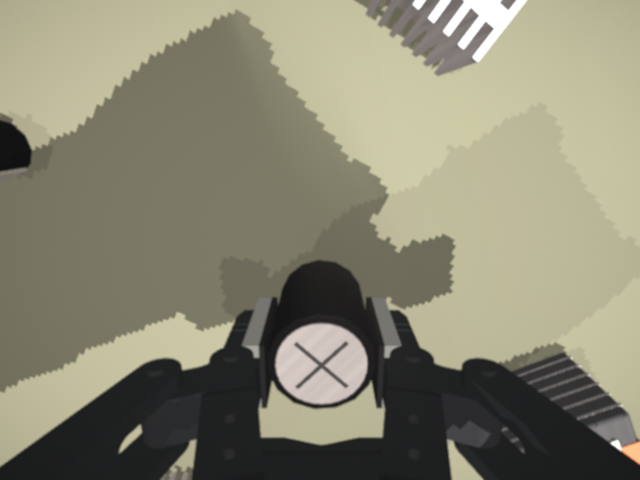

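View pics/s2.png

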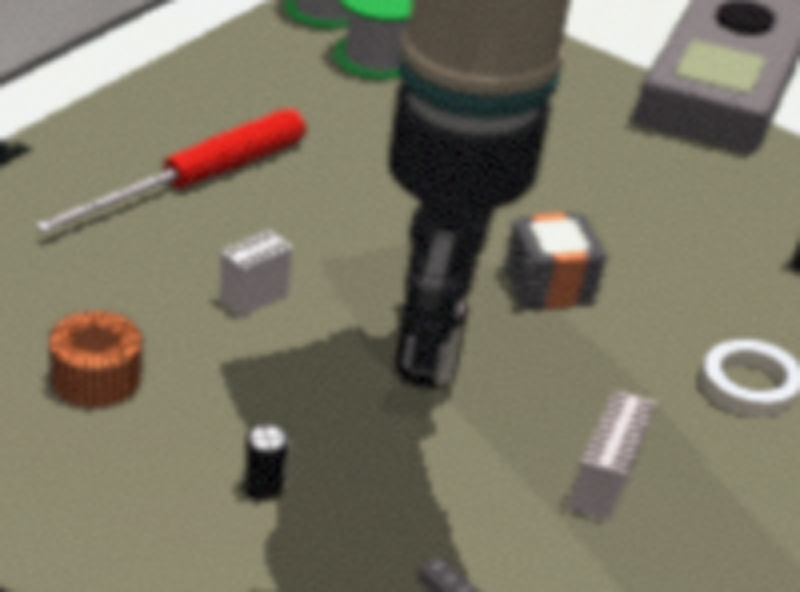

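Cap is gripped centrally (wrist view 320,363; side view shows the gripper on it). Lift and carry.

carry_out:
  moves:
    - [0, 0, 0, 0, 0, 1, 1]
    - [0, 0, 0, 0, 0, 3, 1]
    - [0, 0, 0, 0, 0, 4, 1]
    - [0, 0, 0, 0, 0, 4, 1]
    - [0, 0, 0, 0.4, 4.4, 2, 1]
    - [0, 0, 0, 0.4, 4.4, 0, 1]
    - [0, 0, 0, 0.4, 4.4, 0, 1]
    - [0, 0, 0, 0.4, 4.4, 0, 1]
    - [0, 0, 0, 0.4, 4.4, 0, 1]
    - [0, 0, 0, 0.4, 4.4, 0, 1]
    - [0, 0, 0, 0.4, 4.4, 0, 1]
    - [0, 0, 0, 0.4, 4.4, 0, 1]
    - [0, 0, 0, 0.4, 4.4, 0, 1]
    - [0, 0, 0, 0.6, 4.4, 0, 1]
    - [0, 0, 0, 0, 0, 0, 1]
    - [0, 0, 0, 0, 0, 0, 1]

```text
time_s: 4.5
ee_pos: [0.5962, 0.2144, 0.1564]
tool_rot: [-0.166, -0.687, -0.166, 0.687]
contact_force: [-0.3, -0.8, -0.1]
width: 0.0338
```

```bash
python3 - <<'E'
from h import *
c=env.calibration("wrist"); print(env.state()["ee_pos"],c["eye"])
cv2.imwrite("pics/w3.png",env.capture("wrist")[:,:,::-1])
for P in ([.5118,.1078,.015],[.4988,.2069,.015],[.611,.1209,.015],[.5979,.22,.015]): print(proj(c,P))
E
```

```text
[0.59624357 0.21440371 0.15641528] [0.6646595  0.24906656 0.29885267]
[[389.26196763 371.53311469]]
[[273.48921579 335.06116499]]
[[440.10457409 264.02801764]]
[[315.01600385 220.82049728]]
```

View pics/w3.png

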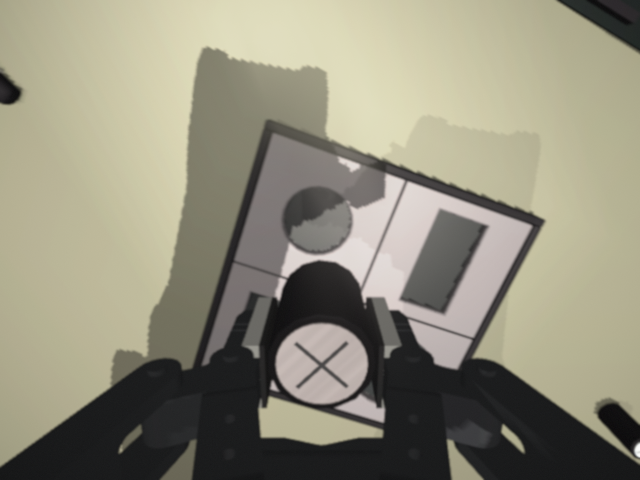

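```bash
python3 - <<'E'
from h import *
c=env.calibration("wrist")
f=lambda P:np.round(P*1000,1).tolist()
print(f(plane(c,[(318,220),(442,262)],.015)))
E
```

```text
[[599.8, 215.9, 15.0], [613.1, 118.0, 15.0]]
```

carry_out:
  moves:
    - [0, 0, 0, 0.3, 0.25, -3, 1]
    - [0, 0, 0, 0, 0, -4, 1]
    - [0, 0, 0, 0, 0, -3, 1]
    - [0, 0, 0, 0, 0, -1.5, 1]
    - [0, 0, 0, 0, 0, -1, 1]
    - [0, 0, 0, 0, 0, -0.2, 1]
    - [0, 0, 0, 0, 0, -0.1, 1]
    - [0, 0, 0, 0, 0, -0.1, 1]
    - [0, 0, 0, 0, 0, -0.1, 1]
    - [0, 0, 0, 0, 0, 0, 1]

```text
time_s: 5.55
ee_pos: [0.6002, 0.2154, 0.0269]
tool_rot: [0.165, 0.688, 0.165, -0.687]
contact_force: [-0.5, -0.1, -0.2]
width: 0.0341
```

```bash
python3 - <<'E'
from h import *
print(env.state()["ee_pos"],env.state()["contact_force"])
cv2.imwrite("pics/s4.png",cv2.resize(env.capture("side")[220:400,150:370,::-1],None,fx=3.6,fy=3.3,interpolation=cv2.INTER_CUBIC))
cv2.imwrite("pics/w4.png",env.capture("wrist")[:,:,::-1])
E
```

```text
[0.6001894  0.21542435 0.02694595] [-0.49185142 -0.12226226 -0.21687775]
```

View pics/s4.png

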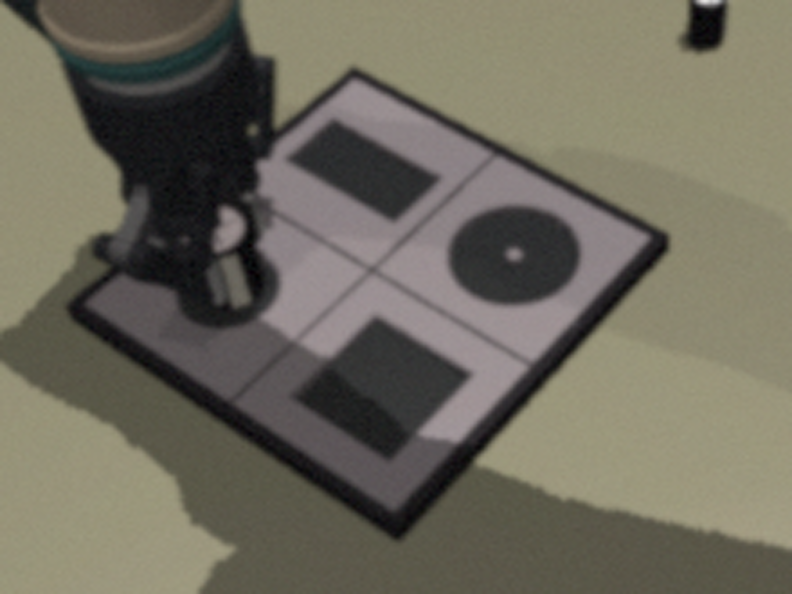

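View pics/w4.png

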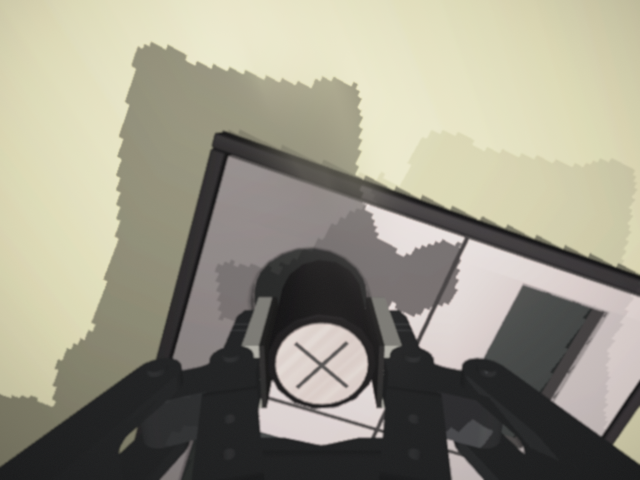

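carry_out:
  moves:
    - [0, 0, 0, -0.1, 0.3, 0, 1]
    - [0, 0, 0, 0, 0, -0.1, 1]
    - [0, 0, 0, 0, 0, -0.1, 1]
    - [0, 0, 0, 0, 0, -0.1, 1]
    - [0, 0, 0, 0, 0, 0, 1]

```text
time_s: 6.15
ee_pos: [0.5988, 0.2187, 0.0245]
tool_rot: [0.165, 0.688, 0.165, -0.688]
contact_force: [-2.8, -0.2, 7.7]
width: 0.0337
```

carry_out:
  moves:
    - [0, 0, 0, 0, 0, 0, 0.1]
    - [0, 0, 0, 0, 0, 0, -0.4]
    - [0, 0, 0, 0, 0, 0, -0.6]
    - [0, 0, 0, 0, 0, 0, -0.6]
    - [0, 0, 0, 0, 0, 1, -0.6]
    - [0, 0, 0, 0, 0, 3, -0.6]
    - [0, 0, 0, 0, 0, 4, -0.6]
    - [0, 0, 0, 0, 0, 4, -0.8]
    - [0, 0, 0, 0, 0, 0, -1]

```text
time_s: 7.05
ee_pos: [0.603, 0.2195, 0.15]
tool_rot: [0.164, 0.692, 0.165, -0.683]
contact_force: [0.0, -0.5, 0.1]
width: 0.0849
```

```bash
python3 - <<'E'
from h import *
print(env.state()["ee_pos"],env.state()["contact_force"])
cv2.imwrite("pics/w5.png",env.capture("wrist")[:,:,::-1])
E
```

```text
[0.6030269  0.21951077 0.150044  ] [ 0.00441829 -0.47960826  0.13583344]
```

View pics/w5.png

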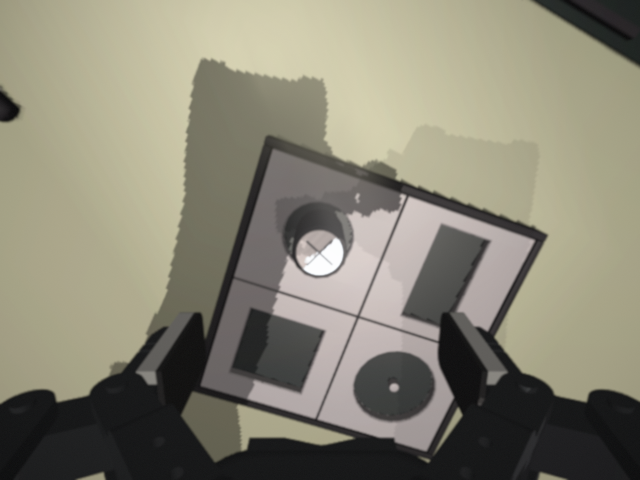

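Cap stands in the round pocket (318,252). I'll compare the wrist-camera pocket fixes with the scene ones.

```bash
python3 - <<'E'
from h import *
c=env.calibration("wrist");print(env.state()["ee_pos"],env.state()["tool_rot"])
f=lambda P:np.round(P*1000,1).tolist()
print(f(plane(c,[(278,350),(446,275),(394,387),(318,239)],.015)),f(plane(c,[(320,252)],.057)))
E
```

```text
[0.60121055 0.21892352 0.14726045] [ 0.16449193  0.69017654  0.16519068 -0.68506262]
[[500.2, 204.9, 15.0], [613.0, 121.6, 15.0], [512.0, 107.5, 15.0], [595.0, 217.9, 15.0]] [[599.4, 218.4, 57.0]]
```

carry_out:
  moves:
    - [0, 0, 0.038, -0.4, -4.65, 0, -1]
    - [0, 0, 0.038, -0.4, -4.65, 0, -1]
    - [0, 0, 0.038, -0.4, -4.65, 0, -1]
    - [0, 0, 0.038, -0.4, -4.65, 0, -1]
    - [0, 0, 0.038, -0.4, -4.65, 0, -1]
    - [0, 0, 0.038, -0.4, -4.65, 0, -1]
    - [0, 0, 0.038, -0.4, -4.65, 0, -1]
    - [0, 0, 0.038, -0.4, -4.65, 0, -1]
    - [0, 0, 0.038, -0.4, -4.65, 0, -1]
    - [0, 0, 0.038, -0.4, -4.65, 0, -1]
    - [0, 0, 0.038, -0.4, -4.65, 0, -1]
    - [0, 0, 0.038, -0.4, -4.65, 0, -1]
    - [0, 0, 0, 0, 0, 0, -1]
    - [0, 0, 0, 0, 0, 0, -1]
    - [0, 0, 0, 0, 0, 0, -1]
    - [0, 0, 0, 0, 0, 0, -1]

```text
time_s: 8.7
ee_pos: [0.5514, -0.3375, 0.143]
tool_rot: [0.316, 0.632, 0.317, -0.632]
contact_force: [0.2, 0.1, 0.1]
width: 0.0854
```

```bash
cat > look.py <<'E'
import sys
from h import *
s=env.state();c=env.calibration("wrist");m=q(s["tool_rot"]).as_matrix()
print(s["ee_pos"].round(4),"yaw",np.degrees(np.arctan2(m[1,1],m[0,1])).round(1),"tilt",m[:,0].round(3),s["width"].round(4),s["contact_force"].round(1),s["time_s"])
cv2.imwrite(f"pics/{sys.argv[1]}.png",env.capture("wrist")[:,:,::-1])
E
python3 look.py w6
```

```text
Traceback (most recent call last):
  File "look.py", line 4, in <module>
    print(s["ee_pos"].round(4),"yaw",np.degrees(np.arctan2(m[1,1],m[0,1])).round(1),"tilt",m[:,0].round(3),s["width"].round(4),s["contact_force"].round(1),s["time_s"])
                                                                                                           ^^^^^^^^^^^^^^^^
AttributeError: 'float' object has no attribute 'round'
```

```bash
sed -i 's/s\["width"\].round(4)/round(s["width"],4)/' look.py
python3 look.py w6
```

```text
[ 0.5514 -0.3375  0.143 ] yaw -36.7 tilt [-0.     0.002 -1.   ] 0.0854 [0.2 0.1 0.1] 8.7
```

View pics/w6.png

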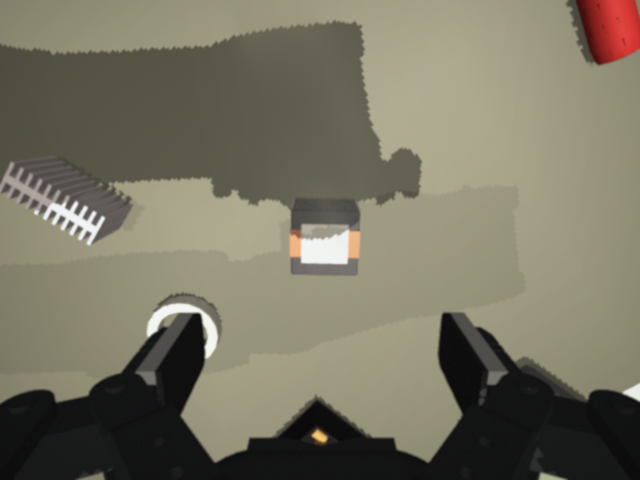

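```bash
python3 - <<'E'
from h import *
c=env.calibration("wrist")
print((plane(c,[(325,245),(291,274),(357,274)],.04)*1000).round(1))
E
```

```text
[[ 552.5 -341.4   40. ]
 [ 522.6 -344.1   40. ]
 [ 557.5 -370.1   40. ]]
```

carry_out:
  moves:
    - [0, 0, 0, 0.1, -0.25, -4, -1]
    - [0, 0, 0, 0, 0, -4, -1]
    - [0, 0, 0, 0, 0, -3, -1]
    - [0, 0, 0, 0, 0, -1.4, -1]
    - [0, 0, 0, 0, 0, -1, -1]
    - [0, 0, 0, 0, 0, 0, -1]
    - [0, 0, 0, 0, 0, 0, -1]
    - [0, 0, 0, 0, 0, 0, 1]
    - [0, 0, 0, 0, 0, 0, 1]
    - [0, 0, 0, 0, 0, 0, 1]
    - [0, 0, 0, 0, 0, 0, 1]
    - [0, 0, 0, 0, 0, 0, 1]
    - [0, 0, 0, 0, 0, 0, 1]
    - [0, 0, 0, 0, 0, 0, 1]
    - [0, 0, 0, 0, 0, 0, 1]
  squeeze: 60

```text
time_s: 10.25
ee_pos: [0.5523, -0.3426, 0.0104]
tool_rot: [0.316, 0.633, 0.316, -0.632]
contact_force: [-1.2, 1.0, 6.5]
width: 0.0428
```

```bash
python3 look.py w7
```

```text
[ 0.5523 -0.3426  0.0104] yaw -36.9 tilt [ 0.001 -0.001 -1.   ] 0.0428 [-1.2  1.   6.5] 10.25
```

View pics/w7.png

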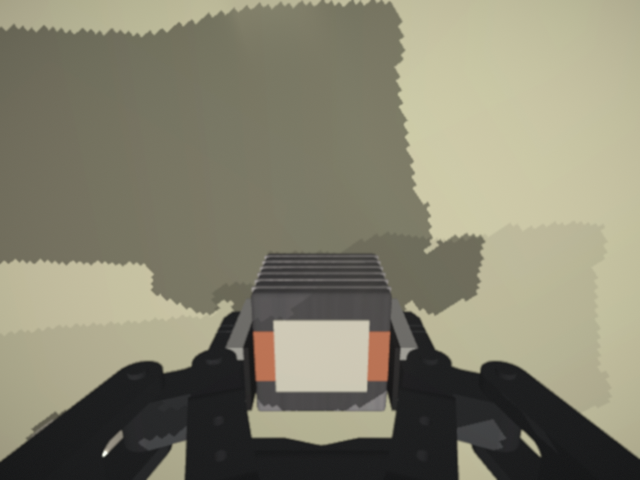

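carry_out:
  moves:
    - [0, 0, 0, 0, 0, 1, 1]
    - [0, 0, 0, 0, 0, 3, 1]
    - [0, 0, 0, 0, 0, 4, 1]
    - [0, 0, 0, 0, 0, 4, 1]
    - [0, 0, 0.0646, -0.44, 4.57, 1, 1]
    - [0, 0, 0.0646, -0.44, 4.57, 0, 1]
    - [0, 0, 0.0646, -0.44, 4.57, 0, 1]
    - [0, 0, 0.0646, -0.44, 4.57, 0, 1]
    - [0, 0, 0.0646, -0.44, 4.57, 0, 1]
    - [0, 0, 0.0646, -0.44, 4.57, 0, 1]
    - [0, 0, 0.0646, -0.44, 4.57, 0, 1]
    - [0, 0, 0.0646, -0.44, 4.57, 0, 1]
    - [0, 0, 0.0646, -0.44, 4.57, 0, 1]
    - [0, 0, 0.0646, -0.44, 4.57, 0, 1]
    - [0, 0, 0.0646, -0.44, 4.57, 0, 1]
    - [0, 0, 0.0646, -0.44, 4.57, 0, 1]
    - [0, 0, 0, 0, 0, 0, 1]
    - [0, 0, 0, 0, 0, 0, 1]
    - [0, 0, 0, 0, 0, 0, 1]
    - [0, 0, 0, 0, 0, 0, 1]

```text
time_s: 12.3
ee_pos: [0.4993, 0.204, 0.1392]
tool_rot: [0.531, 0.467, 0.531, -0.467]
contact_force: [0.1, -0.2, -3.7]
width: 0.0432
```

```bash
python3 look.py w8
```

```text
[0.4993 0.204  0.1392] yaw 7.3 tilt [-0.    -0.001 -1.   ] 0.0432 [ 0.1 -0.2 -3.7] 12.3
```

View pics/w8.png

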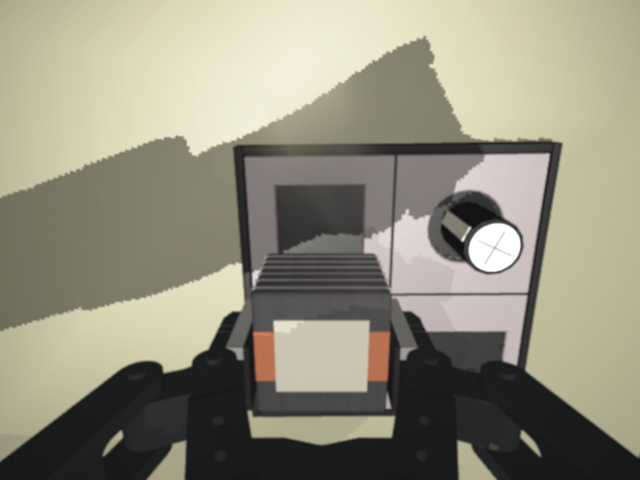

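carry_out:
  moves:
    - [0, 0, 0, 0, 0.2, -3, 1]
    - [0, 0, 0, 0, 0, -4, 1]
    - [0, 0, 0, 0, 0, -2.5, 1]
    - [0, 0, 0, 0, 0, -1.3, 1]
    - [0, 0, 0, 0, 0, -0.5, 1]
    - [0, 0, 0, 0, 0, -0.2, 1]
    - [0, 0, 0, 0, 0, -0.2, 1]
    - [0, 0, 0, 0, 0, -0.1, 1]
    - [0, 0, 0, 0, 0, 0, 1]
    - [0, 0, 0, 0, 0, 0, 1]

```text
time_s: 13.35
ee_pos: [0.4994, 0.2083, 0.0219]
tool_rot: [0.532, 0.466, 0.532, -0.466]
contact_force: [-0.2, -0.2, -3.4]
width: 0.043
```

```bash
python3 look.py w9; python3 - <<'E'
from h import *
cv2.imwrite("pics/s9.png",cv2.resize(env.capture("side")[220:400,150:370,::-1],None,fx=3.6,fy=3.3,interpolation=cv2.INTER_CUBIC))
E
```

```text
[0.4994 0.2083 0.0219] yaw 7.5 tilt [ 0.001  0.    -1.   ] 0.043 [-0.2 -0.2 -3.4] 13.35
```

View pics/w9.png

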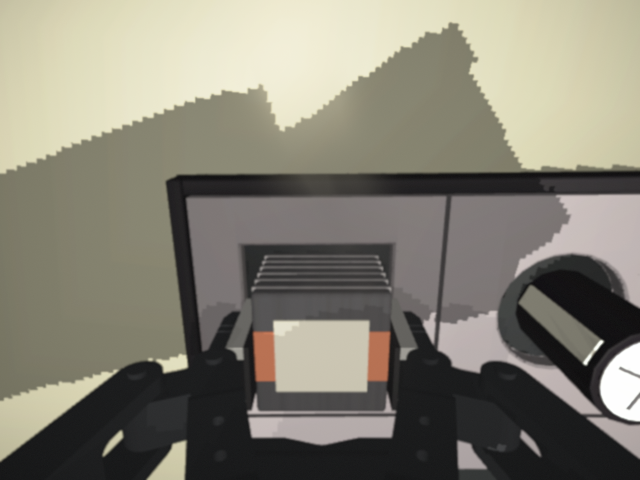

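View pics/s9.png

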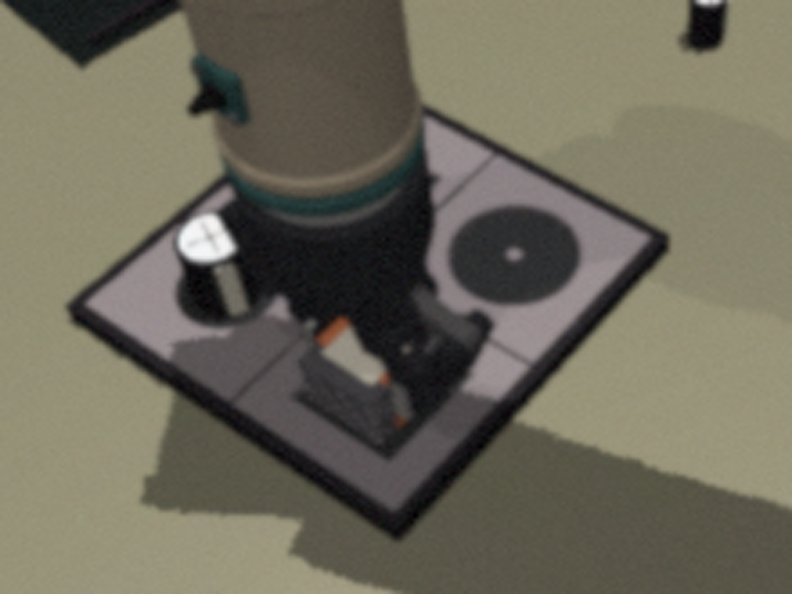

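carry_out:
  moves:
    - [0, 0, 0, 0, -0.2, 0, 1]
    - [0, 0, 0, 0, 0, -0.1, 1]
    - [0, 0, 0, 0, 0, -0.1, 1]
    - [0, 0, 0, 0, 0, -0.1, 1]
    - [0, 0, 0, 0, 0, -0.1, 1]
    - [0, 0, 0, 0, 0, -0.1, 1]
    - [0, 0, 0, 0, 0, 0, 1]
    - [0, 0, 0, 0, 0, 0, 1]

```text
time_s: 14.25
ee_pos: [0.499, 0.2061, 0.0173]
tool_rot: [0.532, 0.466, 0.532, -0.466]
contact_force: [-0.8, -1.7, 7.8]
width: 0.0435
```

carry_out:
  moves:
    - [0, 0, 0, 0, 0, 0, -0.1]
    - [0, 0, 0, 0, 0, 0, -0.5]
    - [0, 0, 0, 0, 0, 0, -0.7]
    - [0, 0, 0, 0, 0, 0, -0.7]
    - [0, 0, 0, 0, 0, 1, -0.7]
    - [0, 0, 0, 0, 0, 3, -0.7]
    - [0, 0, 0, 0, 0, 4, -0.8]
    - [0, 0, 0, 0, 0, 4, -1]
    - [0, 0, 0, 0, 0, 1, -1]
    - [0, 0, 0, 0, 0, 0, -1]

```text
time_s: 15.25
ee_pos: [0.5003, 0.2066, 0.1486]
tool_rot: [0.532, 0.468, 0.531, -0.465]
contact_force: [-0.7, 0.5, 0.0]
width: 0.0855
```

```bash
python3 look.py w10
```

```text
[0.5003 0.2066 0.1486] yaw 7.5 tilt [ 0.004  0.002 -1.   ] 0.0855 [-0.7  0.5  0. ] 15.25
```

View pics/w10.png

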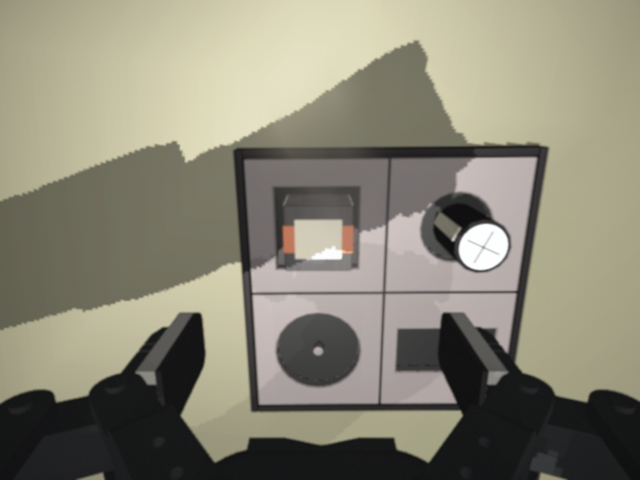

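carry_out:
  moves:
    - [0, 0, 0.018, -0.68, -4.28, 0, -1]
    - [0, 0, 0.018, -0.68, -4.28, 0, -1]
    - [0, 0, 0.018, -0.68, -4.28, 0, -1]
    - [0, 0, 0.018, -0.68, -4.28, 0, -1]
    - [0, 0, 0.018, -0.68, -4.28, 0, -1]
    - [0, 0, 0.018, -0.68, -4.28, 0, -1]
    - [0, 0, 0.018, -0.68, -4.28, 0, -1]
    - [0, 0, 0.018, -0.68, -4.28, 0, -1]
    - [0, 0, 0.018, -0.68, -4.28, 0, -1]
    - [0, 0, 0.018, -0.68, -4.28, 0, -1]
    - [0, 0, 0, 0, 0, 0, -1]
    - [0, 0, 0, 0, 0, 0, -1]
    - [0, 0, 0, 0, 0, 0, -1]
    - [0, 0, 0, 0, 0, 0, -1]

```text
time_s: 16.7
ee_pos: [0.4312, -0.2201, 0.1458]
tool_rot: [0.572, 0.416, 0.573, -0.415]
contact_force: [-0.4, 0.2, 0.4]
width: 0.0854
```

```bash
python3 look.py w11
```

```text
[ 0.4312 -0.2201  0.1458] yaw 18.0 tilt [-0.001  0.001 -1.   ] 0.0854 [-0.4  0.2  0.4] 16.7
```

View pics/w11.png

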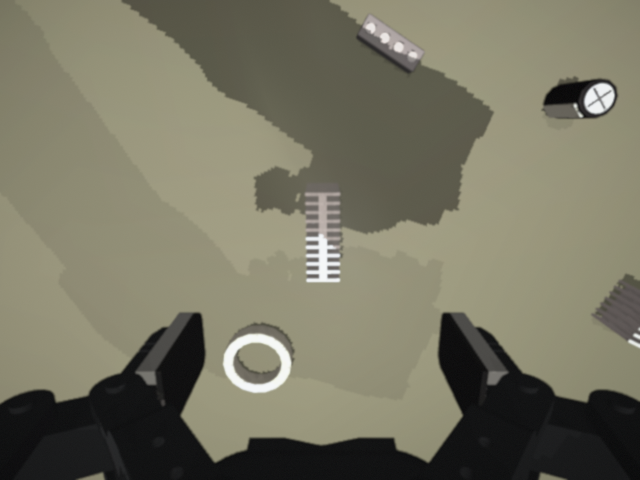

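```bash
python3 - <<'E'
from h import *
c=env.calibration("wrist")
print((plane(c,[(322.5,237),(305,192),(306,282)],.04)*1000).round(1))
E
```

```text
[[ 432.6 -218.4   40. ]
 [ 413.1 -193.9   40. ]
 [ 431.9 -251.8   40. ]]
```

carry_out:
  moves:
    - [0, 0, 0, 0.1, 0.15, -4, -1]
    - [0, 0, 0, 0, 0, -4, -1]
    - [0, 0, 0, 0, 0, -3, -1]
    - [0, 0, 0, 0, 0, -1.3, -1]
    - [0, 0, 0, 0, 0, -1, -1]
    - [0, 0, 0, 0, 0, 0, -1]
    - [0, 0, 0, 0, 0, 0, -1]
    - [0, 0, 0, 0, 0, 0, 1]
    - [0, 0, 0, 0, 0, 0, 1]
    - [0, 0, 0, 0, 0, 0, 1]
    - [0, 0, 0, 0, 0, 0, 1]
    - [0, 0, 0, 0, 0, 0, 1]
    - [0, 0, 0, 0, 0, 0, 1]
    - [0, 0, 0, 0, 0, 0, 1]
    - [0, 0, 0, 0, 0, 0, 1]
    - [0, 0, 0, 0, 0, 0, 1]
  squeeze: 35

```text
time_s: 18.35
ee_pos: [0.4322, -0.2206, 0.0137]
tool_rot: [0.572, 0.417, 0.571, -0.417]
contact_force: [-1.2, 0.7, 5.3]
width: 0.0215
```

```bash
python3 look.py w12
```

```text
[ 0.4322 -0.2206  0.0137] yaw 17.8 tilt [ 0. -0. -1.] 0.0215 [-1.2  0.7  5.3] 18.35
```

View pics/w12.png

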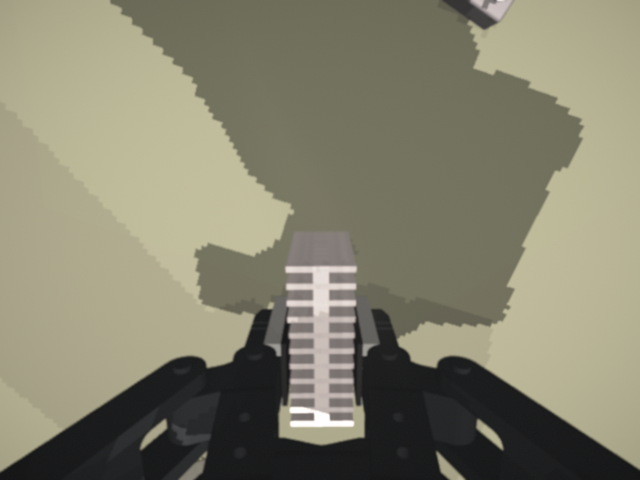

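carry_out:
  moves:
    - [0, 0, 0, 0, 0, 1, 1]
    - [0, 0, 0, 0, 0, 3, 1]
    - [0, 0, 0, 0, 0, 4, 1]
    - [0, 0, 0, 0, 0, 4, 1]
    - [0, 0, 0.0992, 1.3, 2.44, 2, 1]
    - [0, 0, 0.0992, 1.3, 2.44, 0, 1]
    - [0, 0, 0.0992, 1.3, 2.44, 0, 1]
    - [0, 0, 0.0992, 1.3, 2.44, 0, 1]
    - [0, 0, 0.0992, 1.3, 2.44, 0, 1]
    - [0, 0, 0.0992, 1.3, 2.44, 0, 1]
    - [0, 0, 0.0992, 1.3, 2.44, 0, 1]
    - [0, 0, 0.0992, 1.3, 2.44, 0, 1]
    - [0, 0, 0.0992, 1.3, 2.44, 0, 1]
    - [0, 0, 0.0992, 1.3, 2.44, 0, 1]
    - [0, 0, 0.0992, 1.3, 2.44, 0, 1]
    - [0, 0, 0.0992, 1.3, 2.44, 0, 1]
    - [0, 0, 0.0992, 1.3, 2.44, 0, 1]
    - [0, 0, 0.0992, 1.3, 2.44, 0, 1]
    - [0, 0, 0, 0, 0, 0, 1]
    - [0, 0, 0, 0, 0, 0, 1]

```text
time_s: 20.4
ee_pos: [0.6134, 0.1212, 0.1532]
tool_rot: [0.705, -0.046, 0.706, 0.045]
contact_force: [-0.2, -1.2, -1.6]
width: 0.0218
```

```bash
python3 look.py w13
```

```text
[0.6134 0.1212 0.1532] yaw 97.4 tilt [-0.001 -0.001 -1.   ] 0.0218 [-0.2 -1.2 -1.6] 20.4
```

View pics/w13.png

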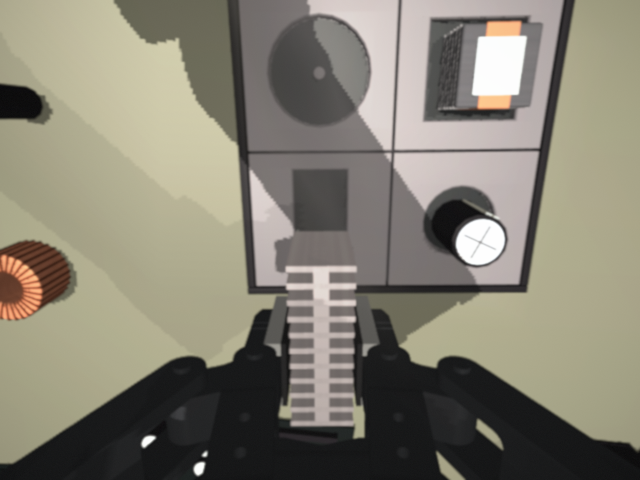

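carry_out:
  moves:
    - [0, 0, 0, 0, 0, -3, 1]
    - [0, 0, 0, 0, 0, -4, 1]
    - [0, 0, 0, 0, 0, -3, 1]
    - [0, 0, 0, 0, 0, -1.5, 1]
    - [0, 0, 0, 0, 0, -0.7, 1]
    - [0, 0, 0, 0, 0, -0.2, 1]
    - [0, 0, 0, 0, 0, -0.2, 1]
    - [0, 0, 0, 0, 0, -0.1, 1]
    - [0, 0, 0, 0, 0, 0, 1]
    - [0, 0, 0, 0, 0, 0, 1]

```text
time_s: 21.45
ee_pos: [0.6145, 0.1213, 0.027]
tool_rot: [0.706, -0.046, 0.705, 0.046]
contact_force: [1.1, 0.7, -1.0]
width: 0.0214
```

```bash
python3 look.py w14; python3 - <<'E'
from h import *
cv2.imwrite("pics/s14.png",cv2.resize(env.capture("side")[220:400,150:370,::-1],None,fx=3.6,fy=3.3,interpolation=cv2.INTER_CUBIC))
E
```

```text
[0.6145 0.1213 0.027 ] yaw 97.4 tilt [ 0.001  0.    -1.   ] 0.0214 [ 1.1  0.7 -1. ] 21.45
```

View pics/w14.png

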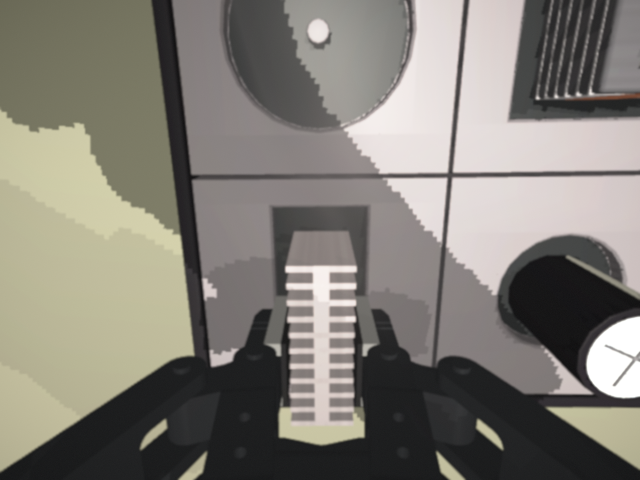

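View pics/s14.png

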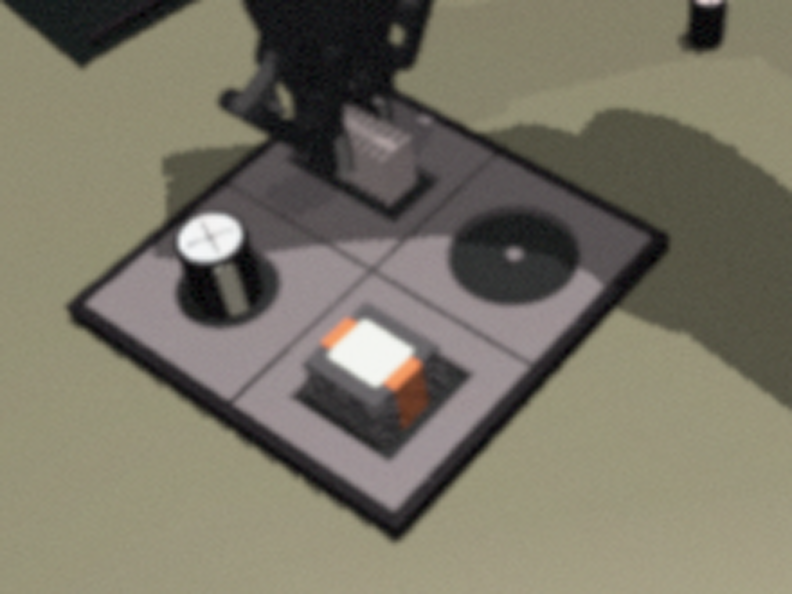

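carry_out:
  moves:
    - [0, 0, 0, -0.15, 0, -0.2, 1]
    - [0, 0, 0, 0, 0, -0.1, 1]
    - [0, 0, 0, 0, 0, -0.1, 1]
    - [0, 0, 0, 0, 0, -0.1, 1]
    - [0, 0, 0, 0, 0, -0.1, 1]
    - [0, 0, 0, 0, 0, -0.1, 1]
    - [0, 0, 0, 0, 0, 0, 1]
    - [0, 0, 0, 0, 0, 0, 1]

```text
time_s: 22.35
ee_pos: [0.6126, 0.1212, 0.0207]
tool_rot: [0.706, -0.046, 0.706, 0.045]
contact_force: [-3.5, -1.3, 11.3]
width: 0.0214
```

carry_out:
  moves:
    - [0, 0, 0, 0, 0, 0, 0.4]
    - [0, 0, 0, 0, 0, 0, 0]
    - [0, 0, 0, 0, 0, 0, -0.3]
    - [0, 0, 0, 0, 0, 0, -0.3]
    - [0, 0, 0, 0, 0, 1, -0.3]
    - [0, 0, 0, 0, 0, 3, -0.3]
    - [0, 0, 0, 0, 0, 4, -0.6]
    - [0, 0, 0, 0, 0, 4, -1]
    - [0, 0, 0, 0, 0, 1, -1]
    - [0, 0, 0, 0, 0, 0, -1]

```text
time_s: 23.35
ee_pos: [0.6138, 0.1217, 0.1517]
tool_rot: [0.707, -0.045, 0.704, 0.046]
contact_force: [0.2, -0.6, -0.5]
width: 0.0854
```

```bash
python3 look.py w15
```

```text
[0.6138 0.1217 0.1517] yaw 97.4 tilt [ 0.004  0.001 -1.   ] 0.0854 [ 0.2 -0.6 -0.5] 23.35
```

View pics/w15.png

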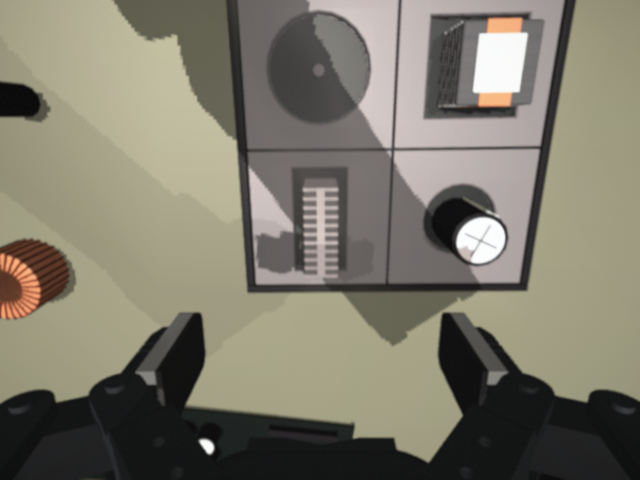

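carry_out:
  moves:
    - [0, 0, 0, 1.13, -3.55, 0, -1]
    - [0, 0, 0, 1.13, -3.55, 0, -1]
    - [0, 0, 0, 1.13, -3.55, 0, -1]
    - [0, 0, 0, 1.13, -3.55, 0, -1]
    - [0, 0, 0, 1.13, -3.55, 0, -1]
    - [0, 0, 0, 1.13, -3.55, 0, -1]
    - [0, 0, 0, 0, 0, 0, -1]
    - [0, 0, 0, 0, 0, 0, -1]
    - [0, 0, 0, 0, 0, 0, -1]
    - [0, 0, 0, 0, 0, 0, -1]

```text
time_s: 24.4
ee_pos: [0.6798, -0.0897, 0.1488]
tool_rot: [0.705, -0.046, 0.706, 0.047]
contact_force: [-0.3, 0.2, 0.3]
width: 0.0854
```

```bash
python3 look.py w16
```

```text
[ 0.6798 -0.0897  0.1488] yaw 97.6 tilt [-0.001  0.001 -1.   ] 0.0854 [-0.3  0.2  0.3] 24.4
```

View pics/w16.png

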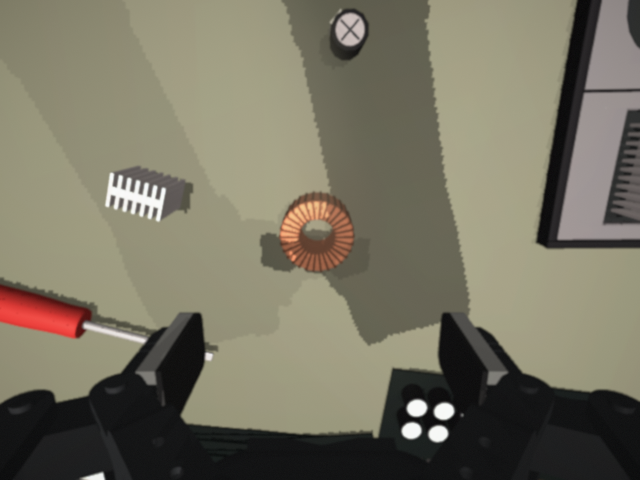

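```bash
python3 - <<'E'
from h import *
c=env.calibration("wrist")
print((plane(c,[(317,235),(280,235),(354,235),(317,272)],.034)*1000).round(1))
E
```

```text
[[ 681.2  -92.6   34. ]
 [ 684.5 -117.1   34. ]
 [ 678.   -68.    34. ]
 [ 707.6  -89.2   34. ]]
```

carry_out:
  moves:
    - [0, 0, 0, 0.15, -0.2, -4, -1]
    - [0, 0, 0, 0, 0, -4, -1]
    - [0, 0, 0, 0, 0, -3, -1]
    - [0, 0, 0, 0, 0, -2, -1]
    - [0, 0, 0, 0, 0, -1, -1]
    - [0, 0, 0, 0, 0, 0, -1]
    - [0, 0, 0, 0, 0, 0, -1]
    - [0, 0, 0, 0, 0, 0, 1]
    - [0, 0, 0, 0, 0, 0, 1]
    - [0, 0, 0, 0, 0, 0, 1]
    - [0, 0, 0, 0, 0, 0, 1]
    - [0, 0, 0, 0, 0, 0, 1]
    - [0, 0, 0, 0, 0, 0, 1]
    - [0, 0, 0, 0, 0, 0, 1]
    - [0, 0, 0, 0, 0, 0, 1]
  squeeze: 40

```text
time_s: 25.95
ee_pos: [0.6827, -0.0938, 0.0109]
tool_rot: [0.706, -0.046, 0.705, 0.045]
contact_force: [-1.3, 0.5, 5.8]
width: 0.0493
```

```bash
python3 look.py w17
```

```text
[ 0.6827 -0.0938  0.0109] yaw 97.4 tilt [ 0.002 -0.    -1.   ] 0.0493 [-1.3  0.5  5.8] 25.95
```

View pics/w17.png

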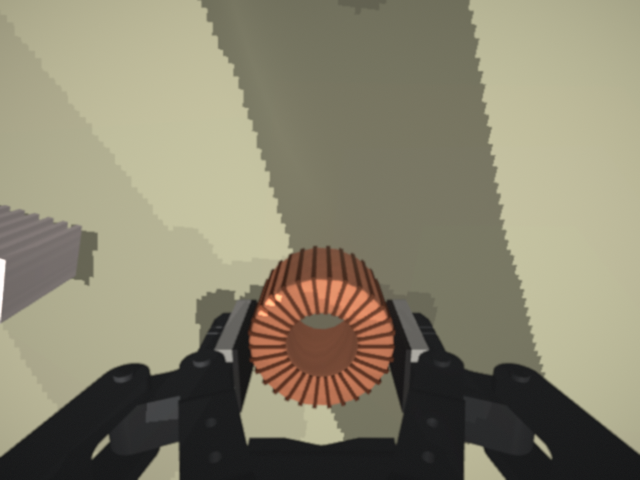

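```bash
python3 - <<'E'
from h import *
c=env.calibration("wrist")
print((plane(c,[(322,342),(322,320)],[.034,.034])*1000).round(1), env.state()["ee_pos"])
E
```

```text
[[680.8 -93.7  34. ]
 [672.6 -94.8  34. ]] [ 0.68267867 -0.09384068  0.01096257]
```

carry_out:
  moves:
    - [0, 0, 0, 0, 0, 1, 1]
    - [0, 0, 0, 0, 0, 3, 1]
    - [0, 0, 0, 0, 0, 4, 1]
    - [0, 0, 0, 0, 0, 4, 1]
    - [0, 0, 0, -2.11, 2.52, 2, 1]
    - [0, 0, 0, -2.11, 2.52, 0, 1]
    - [0, 0, 0, -2.11, 2.52, 0, 1]
    - [0, 0, 0, -2.11, 2.52, 0, 1]
    - [0, 0, 0, -2.11, 2.52, 0, 1]
    - [0, 0, 0, -2.11, 2.52, 0, 1]
    - [0, 0, 0, -2.11, 2.52, 0, 1]
    - [0, 0, 0, -2.11, 2.52, 0, 1]
    - [0, 0, 0, 0, 0, 0, 1]
    - [0, 0, 0, 0, 0, 0, 1]
    - [0, 0, 0, 0, 0, 0, 1]

```text
time_s: 27.5
ee_pos: [0.5138, 0.1068, 0.1496]
tool_rot: [0.706, -0.045, 0.705, 0.045]
contact_force: [0.9, -0.4, -1.4]
width: 0.0489
```

```bash
python3 look.py w18
```

```text
[0.5138 0.1068 0.1496] yaw 97.3 tilt [ 0.001 -0.001 -1.   ] 0.0489 [ 0.9 -0.4 -1.4] 27.5
```

View pics/w18.png

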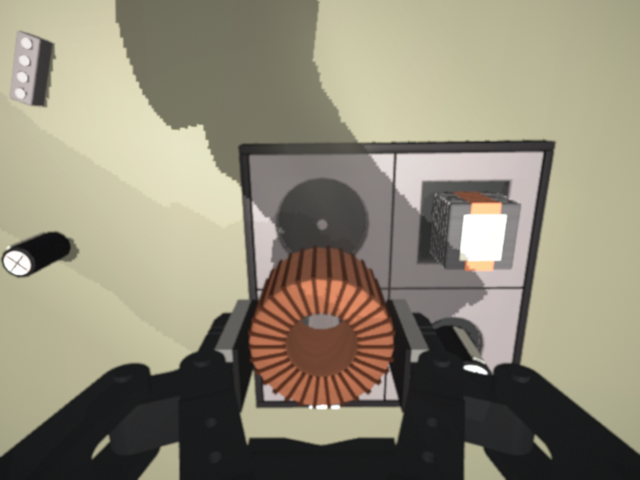

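carry_out:
  moves:
    - [0, 0, 0, 0, 0, -3, 1]
    - [0, 0, 0, 0, 0, -4, 1]
    - [0, 0, 0, 0, 0, -3, 1]
    - [0, 0, 0, 0, 0, -1, 1]
    - [0, 0, 0, 0, 0, -0.5, 1]
    - [0, 0, 0, 0, 0, -0.4, 1]
    - [0, 0, 0, 0, 0, 0, 1]
    - [0, 0, 0, 0, 0, 0, 1]

```text
time_s: 28.35
ee_pos: [0.5139, 0.108, 0.0313]
tool_rot: [0.706, -0.045, 0.705, 0.046]
contact_force: [-0.2, 0.6, -2.4]
width: 0.0494
```

```bash
python3 look.py w19; python3 - <<'E'
from h import *
cv2.imwrite("pics/s19.png",cv2.resize(env.capture("side")[220:400,150:370,::-1],None,fx=3.6,fy=3.3,interpolation=cv2.INTER_CUBIC))
E
```

```text
[0.5139 0.108  0.0313] yaw 97.4 tilt [ 0.002  0.    -1.   ] 0.0494 [-0.2  0.6 -2.4] 28.35
```

View pics/w19.png

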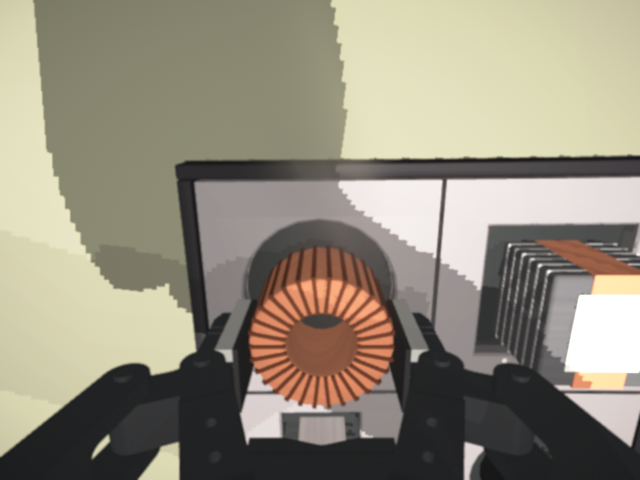

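View pics/s19.png

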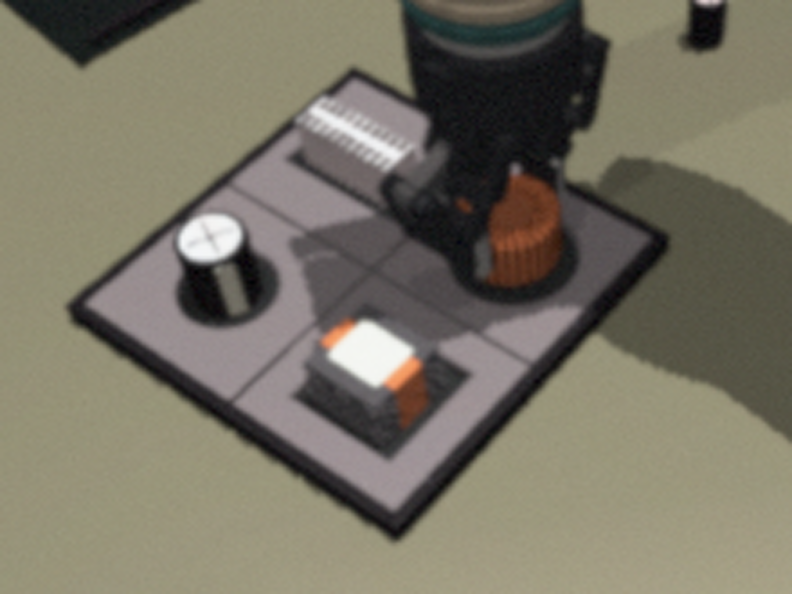

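carry_out:
  moves:
    - [0, 0, 0, -0.1, 0, -0.3, 1]
    - [0, 0, 0, 0, 0, -0.3, 1]
    - [0, 0, 0, 0, 0, -0.3, 1]
    - [0, 0, 0, 0, 0, -0.2, 1]
    - [0, 0, 0, 0, 0, -0.1, 1]
    - [0, 0, 0, 0, 0, -0.1, 1]
    - [0, 0, 0, 0, 0, -0.1, 1]
    - [0, 0, 0, 0, 0, 0, 1]
    - [0, 0, 0, 0, 0, 0, 1]

```text
time_s: 29.35
ee_pos: [0.5119, 0.1078, 0.0178]
tool_rot: [0.706, -0.046, 0.705, 0.045]
contact_force: [-3.8, -1.6, 15.0]
width: 0.049
```

Contact at z = 17.8 mm, against an expected 17.9 mm. Release and retreat.

carry_out:
  moves:
    - [0, 0, 0, 0, 0, 0, -0.2]
    - [0, 0, 0, 0, 0, 0, -0.5]
    - [0, 0, 0, 0, 0, 0, -0.8]
    - [0, 0, 0, 0, 0, 0, -0.8]
    - [0, 0, 0, 0, 0, 1, -0.8]
    - [0, 0, 0, 0, 0, 3, -0.8]
    - [0, 0, 0, 0, 0, 4, -0.8]
    - [0, 0, 0, 0, 0, 4, -1]
    - [0, 0, 0, 0, -4, 1, -1]
    - [0, 0, 0, 0, -5, 0, -1]
    - [0, 0, 0, 0, -5, 0, -1]
    - [0, 0, 0, 0, -5, 0, -1]
    - [0, 0, 0, 0, -5, 0, -1]
    - [0, 0, 0, 0, -4, 0, -1]
    - [0, 0, 0, 0, 0, 0, -1]
    - [0, 0, 0, 0, 0, 0, -1]
    - [0, 0, 0, 0, 0, 0, -1]

```text
time_s: 31.05
ee_pos: [0.5122, -0.1705, 0.1468]
tool_rot: [0.706, -0.046, 0.705, 0.047]
contact_force: [-0.7, 0.8, -0.6]
width: 0.0855
```

```bash
python3 - <<'E'
from h import *
cv2.imwrite("pics/sF.png",cv2.resize(env.capture("side")[220:400,150:370,::-1],None,fx=3.6,fy=3.3,interpolation=cv2.INTER_CUBIC))
i=env.capture("scene")[:,:,::-1]
cv2.imwrite("pics/cF0.png",i);cv2.imwrite("pics/cF.png",cv2.resize(i[200:340,360:500],None,fx=4.2,fy=4.2,interpolation=cv2.INTER_CUBIC))
print(env.state()["ee_pos"],env.state()["time_s"])
E
```

```text
[ 0.51233902 -0.17023565  0.14673482] 31.15
```

View pics/sF.png

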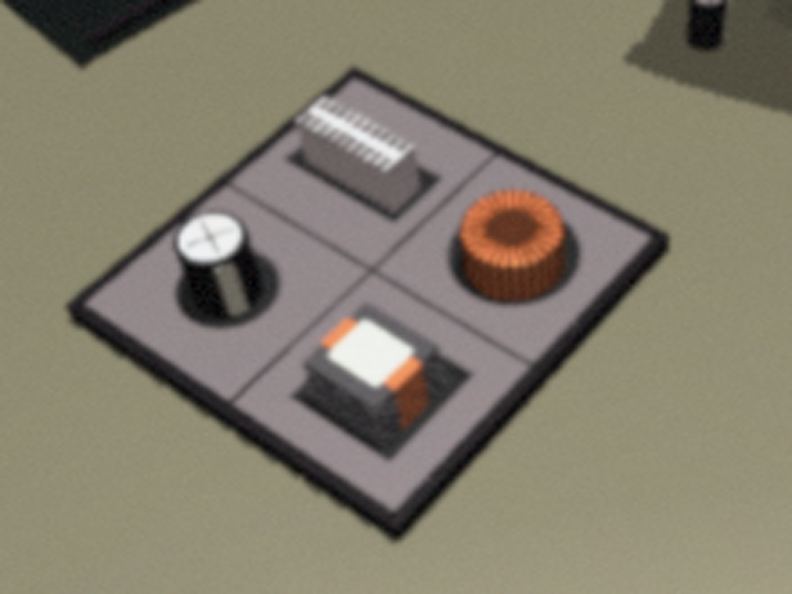

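View pics/cF.png

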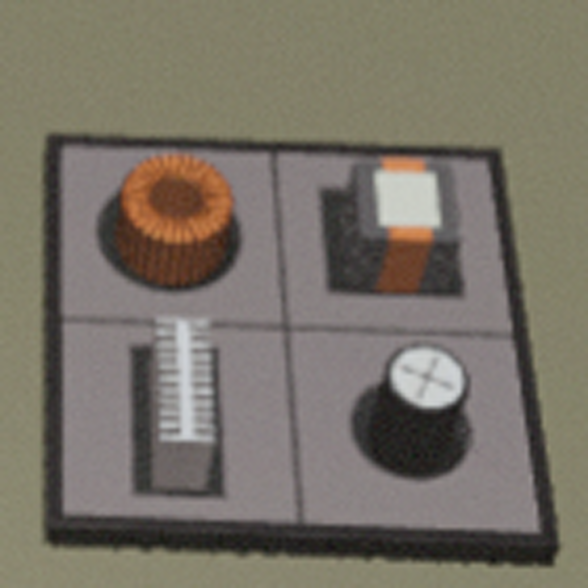

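View pics/cF0.png

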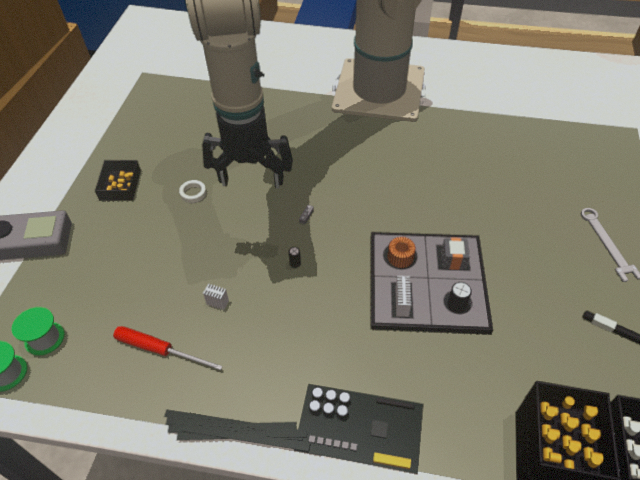

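All four parts sit upright in their pockets, and the slim capacitor (294,257) and short sink (216,296) are where they started.

```bash
python3 -c "
from cell import env
print(env.sign_off())"
```

```text
the job is handed in; nothing more can be done
None
```

I packed all four parts in the order asked: thick capacitor (round pocket), transformer (square), long heat sink (slot) and ring choke (centre post). The job was handed in at about 31 s, well inside the 112 s limit.

- **Seating:** I lowered each part slowly until it touched the pocket floor, and only then opened the fingers. Each touched within about 0.1 mm of the height expected for a fully seated part, with a force of 8 to 15 N.
- **Last checks:** The final scene and side pictures show all four parts upright and inside their pockets. The slim capacitor and short heat sink are in the same places as before. The gripper was empty and well clear of the caddy.
- **Disagreement:** The wrist camera's positions differed from the scene camera's by up to about 4 mm. I corrected each placement by 1 to 3 mm from views taken close to the pocket. The pockets leave 8 mm of clearance on each side.

No check failed. I did not measure the height of the parts after letting go; seating rests on the touch heights and the final pictures.

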